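Raise the music box shell on the cam lift

ROBOT

A 7-joint arm with a two-finger parallel gripper is mounted at the origin on the work surface. World frame = base frame: x ahead of the robot, y to its left, z up, the work surface at z = 0. Lengths are in m, angles in rad, forces in N, time in s.
With the tool pointing down it reaches from about 0.425 to 0.925 m from the base axis. Payload 6.8 kg.
Tool frame: the origin (TCP) lies on the centre line of the jaws, within the pads' length; the fingertips stand ahead of it and the grasp point (between the pads) lies 11 mm behind it (r.tcp_to_tips is the z of the fingertips in the tool frame, in m); z points along the fingers, y is the line along which they close (so a half turn about z gives the same grasp; the last joint's range is limited). The gripper opens to 85 mm and grips with 20 to 120 N. Pads are 22 mm wide; open, the fingers measure 114 mm over their backs; the gripper's body (76 mm by 85 mm) begins 54 mm behind the grasp point. The pads swing forward as they close: fully open they stand 13 mm farther back than shut.
Start: joints at [-1.297, 0.477, 0.022, 1.555, -0.011, 1.109, -0.083], TCP at [0.251, 0.626, 0.239] pointing down, gripper open.
Joint ranges: [-2.96, 2.96], [-0.34, 2.1], [-1.41, 1.46], [0.24, 2.44], [-1.37, 4.51], [0.17, 1.92], [-2.96, 2.96]. Speed limits (rad/s): [2.39, 2.39, 3.14, 3.14, 3.14, 3.14, 3.14].

INTERFACE

Orientations are given as a rotation vector (axis times angle).
In Python, from bench import r, optics gives the robot as it stands.
- The arm moves only by the shell command python3 -m creep 'ROWS' [FORCE]. ROWS is a JSON object whose one key "rows" holds a list of rows, each a list of 7 numbers: the shift along the tool's x, y, z in units of 25 mm (1.0 is 25 mm), then the turn, a rotation vector about the tool's x, y, z in units of 8 degrees (1.0 is 8 degrees), then the finger opening in mm, from 0 to 85.4. A call has 1 to 10 rows; each row is the pose to reach, as a shift and turn from the pose commanded when the call began, along the tool's axes at that moment; what a row does not reach only later rows make up. A row lasts 1/8 s, in which the tool goes at most 62.5 mm and 10.7 degrees, less where a joint would pass 70% of its speed; a pose out of reach is approached as far as the arm can. A call with a gripper value outside its range is refused whole. The fingers move at their own pace and stop on an object; FORCE is the grip in N (left out, the last holds). Time passes only in rows, so rows that repeat a pose let the fingers close. It gives the time, the measured TCP pose, the force, the opening and the grip force at its end, in the units of the state.
- r.get_obs(): the state, without advancing time (a new reading comes with each control period).
- optics.grab_frame(name): name is "scene" or "top" or "wrist"; returns a dict with "color" (400x640x3 uint8, blue, green, red), "K" (3x3 intrinsics, pixels), "R" (3x3) and "t" (3): a world point X has camera coordinates R X + t. Camera axes: x right, y down, z forward; pixel columns grow to the right and rows downward; lengths in m; the calibration is good to about 2 mm. A picture is of the moment at which its call begins. There is no depth.
- r.hand_in(): hands the job in; it is judged then, once.
The state is a dict: "clock": time; "joints": joint angles; "qvel": joint speeds; "tau": joint torques, N m; "tcp_pos": TCP position; "orientation": TCP orientation; "contact_force": force on the tool from outside, world axes, zero at the start; "moment": the same for the moment, N m; "grip_width": finger opening in m; "gripper_force": force on a finger pad.
Only numpy, scipy, OpenCV 4.12 (cv2) and the standard library are available. Lean on these libraries where they do the work, as an engineer would, in place of code of your own. Each camera call takes 0.05 s, during which the arm holds its last target. There are 200 camera calls.

TASK

Slide the walnut music box shell along the marble, runners astride the steel lifting tongue of the cam jig, until it is fully home and square against the jig's two iron cheeks. Then swing the cam lever up until it stands straight upright, its highest lift point, so that the tongue alone carries the shell clear of the table, and finish while still holding the lever there: do not let go, its spring would pull it back down. Leave the other things on the table where they are, and move the shell only by sliding: never pick it up or tip it.

Things in the scene. Friction and masses are not known exactly. Their poses are not given: they have to be found in the camera images.
- shell: Loose open walnut box, 90 (its x) x 100 (its y) x 75 mm high, 0.4 kg, walls 7 mm. Stands on two runners along its x, 10 mm wide, 22 mm high, flush with its y sides, 80 mm apart inside; open between them, floor underside 22 mm up. Origin: centre of its footprint, at the runners' underside. Starts 98-122 mm from home on the jig's -x side, up to 30 mm off its centre line, turned up to 0.25 rad.
- jig: Fixed dark cast-iron cam lift jig. Origin: on the table where the shell's origin belongs (home = same origin and heading). Its x points from the open side, where the shell comes in, to two iron cheeks (20 mm wide, 44 mm high, at y +-40 mm) whose front faces at x = +45 mm stop the shell's front. Jig ends at x = +95 mm; cross bar on top, 54 mm high, rises with the tongue. Lever on its -y side.
- tongue: Flat steel lifting tongue of the jig, 50 mm wide, x = -30 to +50 mm in the jig's frame, top 18 mm above the table when down: the shell's runners pass beside it with 15 mm to spare each side and its floor clears it by 4 mm. The cam raises it straight up by at most 14 mm (shell then 10 mm above the table). Origin = the jig's origin when down; rises with it.
- lever (a joint): Cam lever angle (rad) about a level axis along the jig's y. 0 = down at rest, leaning to the jig's -x, 25 degrees above level; grows as the handle goes up and over towards +x. Highest lift at 1.134 = lever straight upright; the lift falls off to both sides (0 at rest, half at the end stop, 1.9). A spring always pulls it back to 0: 2 N at the handle at rest, 5 N at the top.
- lever_handle (a point): Middle of the lever's handle: round dark wooden bar 16 mm thick, 62 mm long, level along the jig's y, sticking out from the lever's end away from the shell, free 30 mm inward and 26 mm outward. 110 mm from the lever's axis; 76 mm above the table at rest, 140 mm upright. Pinched from above (closing along the jig's x) it turns between the pads, so the gripper can follow it with no turn.
- lever_axis (a point): Point on the lever's turning axis level with the middle of the handle: jig frame x = +70, y = -112, z = 30 mm.
- cylinder: Bystander: upright brass pinned cylinder, 34 mm across, 56 mm high; origin under its centre.
- key0: Bystander: blued steel winding key lying flat, 60 mm long, 8 mm thick; origin on its underside near the middle.
- key1: Bystander: another such winding key.
- key2: Bystander: another such winding key.
- beak: Bystander: ivory beak piece, 41 mm long, 20 mm high; origin under its middle.
- oil: Bystander: small amber oil jar, 36 mm across, 50 mm high; origin under its centre.
- driver: Bystander: screwdriver lying flat, 130 mm long.
Things that resemble listed ones, but are neither listed nor needed, are in the scene too. What is shaped like the shell but pink, turquoise or yellow is not meant.

How it is judged:
By the outcome, as a careful person would: the job done as asked, in the order asked, and still so for the second after the job is handed in, while the arm keeps its last pose, push and grip.
It also fails if it takes over 61 s, if anything falls off the work surface, if the arm or the gripper's body presses on something with over 40 N, if the wrist force passes 120 N, or if a joint passes its speed limit or range.

## Working session

There is one attempt and no reset: what is moved stays moved. The work goes in short steps, Python scripts to look and compute and a shell command to move; the robot and the scene stay as the last step left them, time stands still between calls to the robot, and variables do not carry over. Pictures are saved under pics/ and viewed, at most 10 in all, crops included, and the job is handed in when it is done.

```bash
mkdir -p pics; ls; python3 - <<'E'
from bench import r, optics
import cv2,pickle,numpy as np
o=r.get_obs();print(o['clock'],o['tcp_pos'],o['orientation'],o['grip_width'],r.tcp_to_tips)
F={n:optics.grab_frame(n) for n in("scene","top","wrist")}
pickle.dump(F,open('f0.pkl','wb'))
for n in F:
    cv2.imwrite(f'pics/{n}0.png',F[n]['color']);print(n,F[n]['K'].tolist(),(-F[n]['R'].T@F[n]['t']).round(3),F[n]['R'].round(2).tolist())
E
```

```text
pics
0.0 [0.25132446 0.62583088 0.23831927] [-5.96064432e-01 -3.08431798e+00  2.92624053e-03] 0.085250669508125 0.008
scene [[453.42903071635146, 0.0, 323.5405289716034], [0.0, 453.42903071635146, 199.5859943909791], [0.0, 0.0, 1.0]] [0.882 0.472 0.71 ] [[-0.77, 0.64, -0.01], [0.48, 0.56, -0.67], [-0.42, -0.52, -0.74]]
top [[445.8827033203746, 0.0, 322.8887086351717], [0.0, 445.8827033203746, 201.12510307678863], [0.0, 0.0, 1.0]] [0.487 0.033 1.107] [[-0.02, -1.0, 0.0], [-1.0, 0.02, -0.05], [0.05, -0.0, -1.0]]
wrist [[325.1040089457622, 0.0, 317.93086364610735], [0.0, 325.1040089457622, 200.14034881094648], [0.0, 0.0, 1.0]] [0.189 0.652 0.374] [[0.37, 0.93, -0.0], [0.89, -0.36, 0.27], [0.25, -0.1, -0.96]]
```

View pics/top0.png

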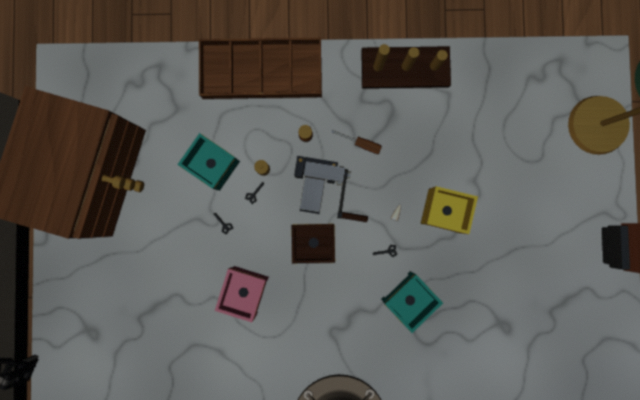

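View pics/scene0.png

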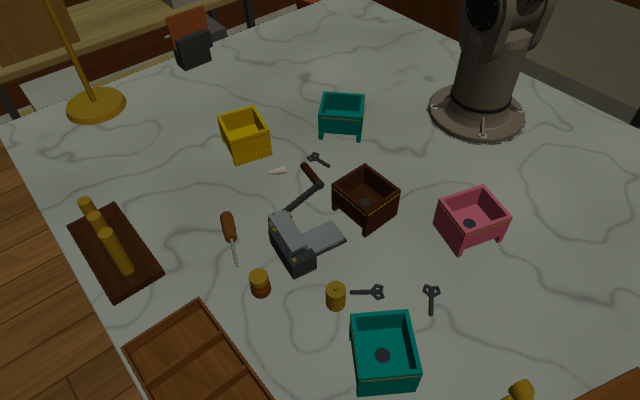

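The walnut open box at top (313,243), scene (365,198), is the only dark-brown one. The lookalikes, by top pixel, are pink (242,293), turquoise (209,162) and (412,300), and yellow (448,210). The jig is at top (320,175), with its lever handle at about (353,217). Next is a close crop to check the choice.

```bash
python3 - <<'E'
import cv2,pickle,numpy as np
F=pickle.load(open('f0.pkl','rb'))
a=F['top']['color'][145:270,275:385];b=F['scene']['color'][150:290,240:415]
f=lambda im,s:np.clip(cv2.resize(im,None,fx=s,fy=s,interpolation=cv2.INTER_CUBIC).astype(float)*1.8,0,255)
A=f(a,3.6);B=f(b,2.2)
C=np.zeros((max(len(A),len(B)),A.shape[1]+B.shape[1],3));C[:len(A),:A.shape[1]]=A;C[:len(B),A.shape[1]:]=B
print(C.shape,A.shape);cv2.imwrite('pics/crop1.png',C)
E
```

```text
(450, 781, 3) (450, 396, 3)[ WARN:0@0.049] global loadsave.cpp:1063 imwrite_ Unsupported depth image for selected encoder is fallbacked to CV_8U.
```

View pics/crop1.png

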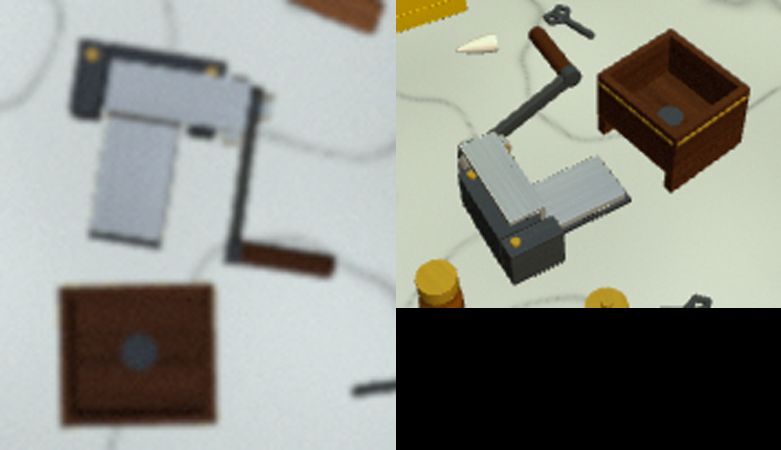

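The crop confirms the walnut shell: it is the only walnut box, two runners show in the scene half, and the tongue points at it. In the crop, its rim corners are at about (60,286), (214,285), (214,423) and (62,425). The tongue's front edge runs (92,235)–(160,245) and the handle (242,255)–(333,265).

```bash
cat > h.py <<'E'
import cv2,numpy as np
def P(f): return f['K']@np.c_[f['R'],f['t']]
def plane(f,uv,z):
    uv=np.atleast_2d(uv).astype(float); d=np.c_[uv,np.ones(len(uv))]@np.linalg.inv(f['K']).T@f['R']; c=-f['R'].T@f['t']
    return c+d*((z-c[2])/d[:,2])[:,None]
def tri(f,g,a,b):
    X=cv2.triangulatePoints(P(f),P(g),np.array(a,float).T,np.array(b,float).T); return (X[:3]/X[3]).T
def sub(f,p,w=3):
    g=cv2.cvtColor(f['color'],cv2.COLOR_BGR2GRAY)
    return cv2.cornerSubPix(g,np.array(p,np.float32).reshape(-1,1,2),(w,w),(-1,-1),(3,50,.01)).reshape(-1,2)
def brown(f,roi):
    x0,y0,x1,y1=roi; im=f['color'][y0:y1,x0:x1].astype(int)
    m=((im[...,2]-im[...,0]>14)&(im[...,2]<130)).astype(np.uint8)
    n,l,s,c=cv2.connectedComponentsWithStats(m); k=1+s[1:,4].argmax()
    pts=np.argwhere(l==k)[:,::-1]+[x0,y0]
    return pts.astype(np.float32)
E
python3 - <<'E'
from h import *; import pickle
F=pickle.load(open('f0.pkl','rb'));T,S=F['top'],F['scene']
np.set_printoptions(precision=4,suppress=True)
t=lambda p:np.array(p)/3.6+[275,145]
s=lambda p:(np.array(p)-[396,0])/2.2+[240,150]
ct=[(60,286),(214,285),(214,423),(62,425)];cs=[(676,143),(598,98),(672,30),(748,90)]
a,b=sub(T,t(ct),2),sub(S,s(cs),2);print('rim px',a-t(ct),b-s(cs))
print('rim',tri(T,S,a,b)); R=plane(T,t(ct),.075);print('top@75',R,R.mean(0)); R=plane(S,s(cs),.075);print('scene@75',R,R.mean(0))
m=plane(T,cv2.boxPoints(cv2.minAreaRect(brown(T,(280,218,345,268)))),.075);print('maskrect',m,m.mean(0))
tt=[(92,235),(160,245),(182,125),(108,113)]
print('tongue front tri',tri(T,S,t(tt[:2]),s([(630,198),(600,157)])))
print('tongue@18',plane(T,t(tt),.018), plane(S,s([(630,198),(600,157)]),.018))
ht,hs=brown(T,(342,208,372,226)),brown(S,(296,158,326,188))
print(len(ht),len(hs),cv2.minAreaRect(ht),cv2.minAreaRect(hs))
print('handle mid',tri(T,S,[ht.mean(0)],[hs.mean(0)]),plane(T,ht.mean(0),.076))
E
```

```text
rim px [[-0.7103  0.1457]
 [-0.8387 -0.5192]
 [ 0.0604 -0.5232]
 [-0.4787  0.0441]] [[-0.5246  0.88  ]
 [-0.      0.    ]
 [-1.3132 -1.2271]
 [ 0.5284 -1.185 ]]
rim [[0.4829 0.1065 0.0665]
 [0.4831 0.0069 0.0425]
 [0.3958 0.0066 0.0764]
 [0.3941 0.1054 0.0744]]
top@75 [[0.4826 0.1049 0.075 ]
 [0.4818 0.006  0.075 ]
 [0.3937 0.0075 0.075 ]
 [0.3939 0.1046 0.075 ]] [0.438  0.0558 0.075 ]
scene@75 [[0.4868 0.1098 0.075 ]
 [0.5028 0.0293 0.075 ]
 [0.396  0.0092 0.075 ]
 [0.398  0.1069 0.075 ]] [0.4459 0.0638 0.075 ]
maskrect [[0.4836 0.1041 0.075 ]
 [0.4822 0.0071 0.075 ]
 [0.3948 0.0085 0.075 ]
 [0.3963 0.1051 0.075 ]] [0.4392 0.0562 0.075 ]
tongue front tri [[0.5166 0.0878 0.0028]
 [0.5095 0.0405 0.0102]]
tongue@18 [[0.5166 0.0867 0.018 ]
 [0.5091 0.0407 0.018 ]
 [0.5905 0.0245 0.018 ]
 [0.5994 0.0748 0.018 ]] [[0.524  0.0964 0.018 ]
 [0.514  0.0451 0.018 ]]
103 169 ((354.4459228515625, 216.82432556152344), (23.837854385375977, 4.1099748611450195), 9.462322235107422) ((309.3000183105469, 171.40000915527344), (23.80000114440918, 7.600000381469727), 53.13010025024414)
handle mid [[ 0.4991 -0.0407  0.0809]] [[ 0.4981 -0.0402  0.076 ]]
```

```bash
cat > go.py <<'E'
import sys,numpy as np
from bench import r
from scipy.spatial.transform import Rotation as R
# go.py x y z yaw_of_tool_y(rad): prints the units from the present pose, tool down
x,y,z,a=map(float,sys.argv[1:])
o=r.get_obs(); Q=R.from_rotvec(o['orientation'])
ty=np.array([np.cos(a),np.sin(a),0]);tz=np.array([0,0,-1.]);tx=np.cross(ty,tz)
G=R.from_matrix(np.c_[tx,ty,tz])
print('shift',(Q.inv().apply(np.array([x,y,z])-o['tcp_pos'])/.025).round(2),'turn',np.rad2deg((Q.inv()*G).as_rotvec()/8).round(2),'t',o['clock'])
E
python3 go.py 0.53 0.03 0.24 1.5708
```

```text
shift [-19.23 -17.97  -0.03] turn [-0.01 -0.   -2.73] t 0.15
```

```bash
python3 -m creep '{"rows":[[-1.9,-1.8,0,0,0,-0.3,60],[-3.8,-3.6,0,0,0,-0.6,60],[-5.7,-5.4,0,0,0,-0.9,60],[-7.6,-7.2,0,0,0,-1.2,60],[-9.5,-9,0,0,0,-1.5,60],[-11.4,-10.8,0,0,0,-1.8,60],[-13.3,-12.6,0,0,0,-2.1,60],[-15.2,-14.4,0,0,0,-2.4,60],[-17.1,-16.2,0,0,0,-2.7,60],[-19,-18,0,0,0,-2.7,60]]}'; python3 go.py 0.53 0.03 0.24 1.5708
```

```text
clock: 1.4
tcp_pos: [0.5129, 0.0566, 0.2394]
orientation: [0.006, 3.141, 0.001]
contact_force: [1.7, 0.6, 0.3]
grip_width: 0.0601
gripper_force: 0.0
shift [-0.69 -1.06 -0.02] turn [ 0.    0.   -0.03] t 1.4
```

```bash
python3 -m creep '{"rows":[[0,0,0,0,0,0,60],[0,0,0,0,0,0,60],[0,0,0,0,0,0,60]]}'; python3 - <<'E'
from bench import r,optics
import pickle,cv2,numpy as np
f=optics.grab_frame('wrist');pickle.dump(f,open('w1.pkl','wb'));print(f['t'],-f['R'].T@f['t'])
cv2.imwrite('pics/w1.png',np.clip(f['color'].astype(float)*1.5,0,255).astype(np.uint8))
E
```

```text
clock: 1.78
tcp_pos: [0.5118, 0.0602, 0.2391]
orientation: [-0.003, -3.141, -0.001]
contact_force: [-0.2, -0.4, -0.0]
grip_width: 0.0602
gripper_force: 0.0
[-0.06212142 -0.5277408   0.24381909] [0.44423569 0.06084006 0.37519371]
```

View pics/w1.png

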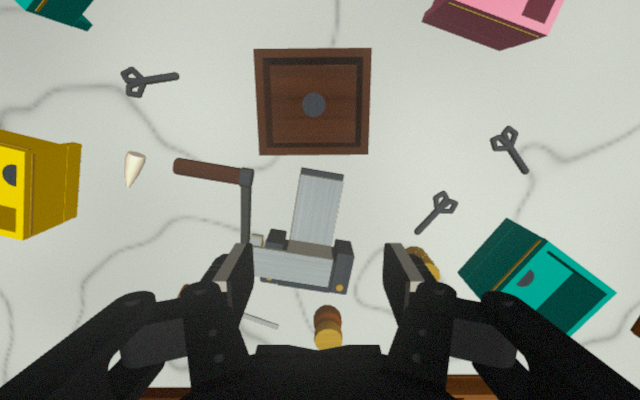

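The wrist view shows the shell rim corners at (254,49), (371,48), (368,154) and (260,155). The tongue's front edge runs (302,169)–(343,176), and the handle runs (175,166)–(240,176).

```bash
python3 - <<'E'
from h import *; import pickle
np.set_printoptions(precision=4,suppress=True)
f=pickle.load(open('w1.pkl','rb'));F=pickle.load(open('f0.pkl','rb'));T=F['top']
p=[(254,49),(371,48),(368,154),(260,155)];a=sub(f,p,4);print(a);r_=plane(f,a,.075);print('rim',r_,r_.mean(0))
tt=lambda q:np.array(q)/3.6+[275,145]
print('rim tri',tri(T,f,tt([(214,423),(62,425),(60,286),(214,285)]),a))
q=[(302,169),(343,176),(291,239),(333,247)];b=sub(f,q[:2],3);print(b);q[:2]=list(map(tuple,b))
print('tongue',plane(f,q,.018)); print('tri',tri(T,f,tt([(160,245),(92,235)]),b))
g=cv2.cvtColor(f['color'],cv2.COLOR_BGR2GRAY).astype(float)
# tongue side edges: max gradient per row
for rows in [range(182,228,3)]:
  for lo,hi in((285,310),(325,350)):
    P_=[]
    for y in rows:
      d=np.abs(np.diff(cv2.GaussianBlur(g,(3,3),0)[y,lo:hi]));k=d.argmax();P_.append((lo+k+.5,y))
    X=plane(f,P_,.018);l=cv2.fitLine(X[:,:2].astype(np.float32),cv2.DIST_HUBER,0,.01,.01).ravel();print('side',l,np.arctan2(l[1],l[0]))
h=brown(f,(165,150,242,190));rc=cv2.minAreaRect(h);print(rc)
ht=brown(T,(342,208,372,226))
print('handle tri',tri(T,f,[ht.mean(0)],[h.mean(0)]),'plane',plane(f,[h.mean(0),*cv2.boxPoints(rc)],.076))
E
```

```text
[[253.119   48.6292]
 [370.9197  47.5051]
 [367.6175 153.7917]
 [259.0389 154.7546]]
rim [[0.3934 0.0061 0.075 ]
 [0.3927 0.106  0.075 ]
 [0.4827 0.1066 0.075 ]
 [0.4833 0.0065 0.075 ]] [0.438  0.0563 0.075 ]
rim tri [[0.3945 0.0076 0.0828]
 [0.3953 0.1036 0.0902]
 [0.4824 0.1049 0.0814]
 [0.4822 0.0065 0.0783]]
[[301.3658 166.8279]
 [343.3822 174.3169]]
tongue [[0.5042 0.0424 0.018 ]
 [0.5128 0.0892 0.018 ]
 [0.59   0.0288 0.018 ]
 [0.6003 0.0784 0.018 ]]
tri [[ 0.5097  0.0409 -0.0142]
 [ 0.5169  0.0887 -0.0017]]
side [ 0.985  -0.1725  0.5436  0.0341] -0.17336373
side [ 0.986  -0.1669  0.5548  0.0834] -0.16765007
((205.95945739746094, 170.2432403564453), (67.07479095458984, 15.617903709411621), 9.462322235107422)
handle tri [[ 0.4974 -0.0401  0.0829]] plane [[ 0.4975 -0.043   0.076 ]
 [ 0.4995 -0.0757  0.076 ]
 [ 0.4851 -0.0716  0.076 ]
 [ 0.4955 -0.0113  0.076 ]
 [ 0.5101 -0.0147  0.076 ]]
```

```bash
python3 go.py 0.457 0.0563 0.10 1.577; python3 go.py 0.457 0.0563 0.047 1.577
```

```text
shift [ 2.19 -0.16  5.57] turn [ 0.   -0.   -0.06] t 1.825
shift [ 2.19 -0.16  7.69] turn [ 0.   -0.   -0.06] t 1.825
```

```bash
python3 -m creep '{"rows":[[1.2,-0.1,1.5,0,0,-0.06,46],[2.2,-0.16,3.5,0,0,-0.06,46],[2.2,-0.16,5.2,0,0,-0.06,46],[2.2,-0.16,5.6,0,0,-0.06,46],[2.2,-0.16,5.6,0,0,-0.06,46]]}'; python3 go.py 0.457 0.0563 0.047 1.577; python3 - <<'E'
from bench import optics
import cv2,numpy as np
f=optics.grab_frame('wrist')['color'];g=optics.grab_frame('scene')['color'][130:290,270:470]
f=cv2.resize(f[:,120:520],None,fx=1,fy=1);g=cv2.resize(g,(400,320))
cv2.imwrite('pics/w2.png',np.clip(np.hstack([f,np.vstack([g,np.zeros((80,400,3),np.uint8)])]).astype(float)*1.6,0,255).astype(np.uint8))
E
```

```text
clock: 2.45
tcp_pos: [0.4578, 0.0554, 0.0996]
orientation: [0.007, -3.141, 0.0]
contact_force: [0.5, 1.3, 0.5]
grip_width: 0.0459
gripper_force: 0.0
shift [0.03 0.04 2.11] turn [-0.   -0.   -0.01] t 2.45
```

View pics/w2.png

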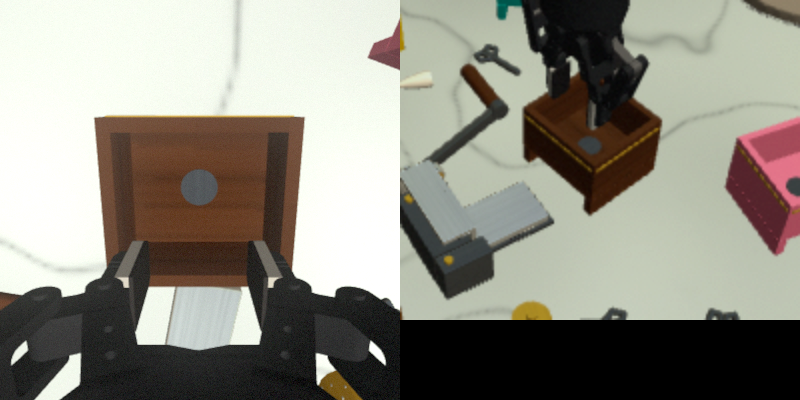

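The tips, at crop columns 118–283, lie within the shell's inner opening. The scene half shows them over the shell's front half, so I'll go down.

```bash
python3 -m creep '{"rows":[[0,0,0.8,0,0,0,46],[0,0,1.3,0,0,0,46],[0,0,1.6,0,0,0,46],[0,0,1.6,0,0,0,46]]}';python3 -m creep '{"rows":[[0,0,0.3,0,0,0,46],[0,0,0.5,0,0,0,50],[0,0,0.5,0,0,0,52],[0,0,0.5,0,0,0,52]]}' ; python3 go.py 0.465 0.0563 0.047 1.577
```

```text
clock: 3.05
tcp_pos: [0.4573, 0.0547, 0.0592]
orientation: [0.005, -3.141, 0.0]
contact_force: [-0.5, -0.6, -0.0]
grip_width: 0.046
gripper_force: 0.0
clock: 3.55
tcp_pos: [0.4574, 0.0547, 0.0468]
orientation: [-0.006, 3.142, 0.0]
contact_force: [-0.5, -0.3, 0.2]
grip_width: 0.0521
gripper_force: 0.0
shift [-0.3   0.06 -0.01] turn [ 0.    0.   -0.02] t 3.55
```

```bash
python3 -m creep '{"rows":[[-0.3,0,0,0,0,0,53],[-0.6,0.05,0,0,0,0.1,53],[-0.8,0.15,0,0,0,0.4,53],[-1.0,0.25,0,0,0,0.7,53],[-1.2,0.4,0,0,0,1.0,53],[-1.4,0.5,0,0,0,1.2,53],[-1.5,0.55,0,0,0,1.22,53],[-1.5,0.55,0,0,0,1.22,53]]}'; python3 go.py 0.5696 0.0552 0.047 1.4008;python3 - <<'E'
from bench import optics
import cv2,numpy as np
f=optics.grab_frame('wrist')['color'];g=optics.grab_frame('top')['color'][140:280,270:400]
f=f[:,120:520];g=cv2.resize(g,(371,400),interpolation=cv2.INTER_CUBIC)
cv2.imwrite('pics/w3.png',np.clip(np.hstack([f,g]).astype(float)*1.6,0,255).astype(np.uint8))
E
```

```text
clock: 4.55
tcp_pos: [0.4954, 0.069, 0.0469]
orientation: [0.261, 3.13, 0.001]
contact_force: [-0.0, -0.2, -0.5]
grip_width: 0.0527
gripper_force: 0.1
shift [-3.02 -0.05 -0.  ] turn [0.   0.01 0.03] t 4.55
```

View pics/w3.png

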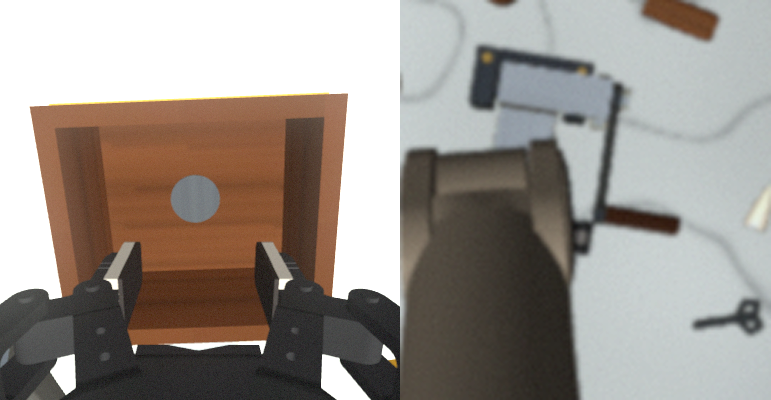

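The shell has moved with the fingers but lags about 2.5° in yaw: its rear rim runs from crop (30,107) to (347,93). I'll measure it.

```bash
cat > shell.py <<'E'
from h import *; from bench import optics
np.set_printoptions(precision=4,suppress=True)
f=optics.grab_frame('wrist');im=f['color'].astype(int)
m=((im[...,2]-im[...,0]>25)).astype(np.uint8)
n,l,s,c=cv2.connectedComponentsWithStats(m);k=1+s[1:,4].argmax()
y0=s[k,1];cols=np.arange(s[k,0]+25,s[k,0]+s[k,2]-25,4)
e=np.array([(x,np.argmax(l[:,x]==k)) for x in cols],float)      # rear outer rim edge
ys=np.arange(y0+35,y0+130,4)
L=np.array([(np.argmax(l[y]==k),y) for y in ys],float);Rr=np.array([(639-np.argmax(l[y][::-1]==k),y) for y in ys],float)
o=[cv2.fitLine(plane(f,q,.075)[:,:2].astype(np.float32),cv2.DIST_HUBER,0,.01,.01).ravel() for q in (e,L,Rr)]
for v in o: print(v)
h=np.arctan2(-o[0][0],o[0][1])if o[0][1]>0 else np.arctan2(o[0][0],-o[0][1])
u=np.array([np.cos(h),np.sin(h)]);w=np.array([-u[1],u[0]])
b=u@o[0][2:]+.045; lat=(w@o[1][2:]+w@o[2][2:])/2
C=u*b+w*lat;print('shell',C,'h',h,'width',w@o[2][2:]-w@o[1][2:])
J=np.array([.543,.0598]);H=-.170;U=np.array([np.cos(H),np.sin(H)]);W=np.array([-U[1],U[0]])
print('in jig',U@(C-J),W@(C-J),h-H)
E
python3 shell.py
```

```text
[0.127  0.9919 0.423  0.069 ]
[ 0.9916 -0.1292  0.4379  0.0255]
[ 0.9919 -0.1267  0.4568  0.1247]
shell [0.4688 0.0723] h -0.12730761 width 0.10080446
in jig -0.07527128998971266 -0.00020179228058973125 0.042692393
```

```bash
python3 -m creep '{"rows":[[-0.4,0,0,0,0,0.1,53],[-0.8,0,0,0,0,0.03,53],[-1.2,0,0,0,0,0.03,53],[-1.6,0,0,0,0,0.03,53],[-2,0,0,0,0,0.03,53],[-2.3,0,0,0,0,0.03,53],[-2.6,0,0,0,0,0.03,53],[-2.6,0,0,0,0,0.03,53]]}'; python3 shell.py;  python3 go.py 0.5696 0.0552 0.047 1.4008
```

```text
clock: 5.7
tcp_pos: [0.5601, 0.0576, 0.0469]
orientation: [0.269, 3.128, 0.0]
contact_force: [0.2, -0.9, 0.5]
grip_width: 0.0528
gripper_force: 0.0
[0.1711 0.9853 0.4869 0.0616]
[ 0.9847 -0.1742  0.5056  0.0167]
[ 0.9861 -0.1662  0.5229  0.1161]
shell [0.5329 0.0632] h -0.17193504 width 0.10079828
in jig -0.010550625650202896 0.0016076596255607128 -0.001935035
shift [-0.4  -0.03 -0.  ] turn [ 0.    0.01 -0.01] t 5.75
```

```bash
python3 -m creep '{"rows":[[-0.2,-0.04,0,0,0,0,53],[-0.35,-0.04,0,0,0,0,53],[-0.42,-0.04,0,0,0,0,53],[-0.42,-0.04,0,0,0,0,53]]}'; python3 -m creep '{"rows":[[-0.06,0,0,0,0,0,53],[-0.12,0,0,0,0,0,53],[-0.12,0,0,0,0,0,53]]}';python3 shell.py
```

```text
clock: 6.25
tcp_pos: [0.5693, 0.055, 0.0468]
orientation: [0.268, 3.13, -0.0]
contact_force: [0.1, 0.7, 0.3]
grip_width: 0.053
gripper_force: 0.5
clock: 6.62
tcp_pos: [0.5723, 0.0545, 0.0468]
orientation: [0.268, 3.13, -0.0]
contact_force: [-0.6, 1.1, -2.0]
grip_width: 0.0529
gripper_force: 0.4
[0.1708 0.9853 0.4993 0.061 ]
[ 0.9849 -0.1732  0.5176  0.0137]
[ 0.985  -0.1726  0.5346  0.1132]
shell [0.5449 0.0602] h -0.17165335 width 0.10087465
in jig 0.0017765470989314768 0.0007133754006588394 -0.0016533434
```

```bash
python3 -m creep '{"rows":[[-0.05,0,0,0,0,0,53],[-0.1,0,0,0,0,0,53],[-0.1,0,0,0,0,0,53]]}'; python3 -m creep '{"rows":[[-0.05,0,0,0,0,0,53],[-0.1,0,0,0,0,0,53],[-0.1,0,0,0,0,0,53]]}';python3 shell.py
```

```text
clock: 7.05
tcp_pos: [0.5728, 0.0544, 0.0466]
orientation: [-0.268, -3.126, -0.0]
contact_force: [-6.5, 2.5, 4.7]
grip_width: 0.053
gripper_force: 3.5
clock: 7.42
tcp_pos: [0.5728, 0.0542, 0.0461]
orientation: [-0.268, -3.122, 0.0]
contact_force: [-13.5, 3.0, 9.4]
grip_width: 0.0529
gripper_force: 6.5
[0.1713 0.9852 0.5028 0.0765]
[ 0.9855 -0.1699  0.517   0.0139]
[ 0.9847 -0.1744  0.5311  0.1142]
shell [0.5456 0.0603] h -0.17217918 width 0.1012878
in jig 0.002520196106315183 0.0009136600143757568 -0.0021791756
```

The shell is stalled against the cheeks: force built to 13 N with no motion, the pose read (0.5456, 0.0603) with heading −0.172, and the jig heading is −0.170. Now to back off and lift out.

```bash
python3 -m creep '{"rows":[[0.3,0,0,0,0,0,52],[0.5,0,0,0,0,0,48],[0.5,0,-0.5,0,0,0,46],[0.5,0,-1.5,0,0,0,46],[0.5,0,-3,0,0,0,46],[0.5,0,-5,0,0,0,46],[0.5,0,-6,0,0,0,46],[0.5,0,-6,0,0,0,46]]}'; python3 - <<'E'
from bench import r
print(r.get_obs()['joints'])
E
python3 go.py 0.497 -0.0445 0.20 -0.17;python3 go.py 0.497 -0.0445 0.20 2.97
```

```text
clock: 8.48
tcp_pos: [0.5668, 0.0559, 0.2]
orientation: [0.268, 3.124, 0.003]
contact_force: [1.1, 0.4, 0.4]
grip_width: 0.0462
gripper_force: 0.0
[-0.45562927  0.35063273  0.3111367   1.87455698 -0.13221222  0.92972764
  1.31584771]
shift [ 2.06 -4.43 -0.02] turn [ 0.05  0.02 11.24] t 8.475
shift [ 2.06 -4.43 -0.02] turn [ -0.02   0.05 -11.25] t 8.475
```

```bash
python3 -m creep '{"rows":[[0.2,-0.4,0,0,0,-1.3,46],[0.4,-0.8,0,0,0,-2.6,50],[0.6,-1.3,0,0,0,-3.9,50],[0.8,-1.7,0,0,0,-5.2,50],[1,-2.2,0,0,0,-6.5,50],[1.2,-2.7,0,0,0,-7.8,50],[1.4,-3.2,0,0,0,-9,50],[1.7,-3.7,0,0,0,-10.2,50],[2.06,-4.43,0,0,0,-11.25,50],[2.06,-4.43,0,0,0,-11.25,50]]}'; python3 -m creep '{"rows":[[0,0,0,0,0,0,50],[0,0,0,0,0,0,50]]}' ; python3 - <<'E'
from bench import r,optics
import pickle,cv2,numpy as np
f=optics.grab_frame('wrist');pickle.dump(f,open('w4.pkl','wb'));t=optics.grab_frame('top');pickle.dump(t,open('t4.pkl','wb'))
cv2.imwrite('pics/w4.png',np.clip(f['color'].astype(float)*1.5,0,255).astype(np.uint8));print(r.get_obs()['joints'])
E
python3 go.py 0.497 -0.0445 0.20 2.97
```

```text
clock: 9.72
tcp_pos: [0.494, -0.0459, 0.1962]
orientation: [2.018, -2.406, -0.001]
contact_force: [0.3, 1.5, -0.0]
grip_width: 0.0496
gripper_force: 0.0
clock: 9.98
tcp_pos: [0.4956, -0.0437, 0.1967]
orientation: [-2.025, 2.402, 0.0]
contact_force: [0.4, 0.5, -0.5]
grip_width: 0.0502
gripper_force: 0.0
[-0.08004861  0.23516777  0.04975213  2.02000712 -0.01516529  0.8867178
  2.94944814]
shift [ 0.01 -0.07 -0.13] turn [-0.    0.    0.01] t 10.075
```

View pics/w4.png

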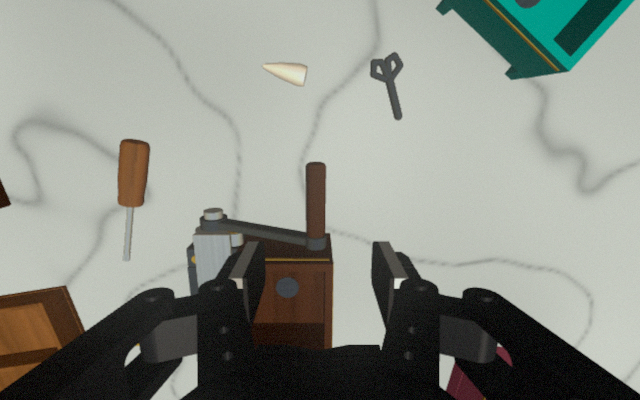

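The handle is visible at (316,163)–(316,238). The shell is seated at the jig, and the beak, key and driver are clear. Joint 7 is near its limit, so I'll turn back half a turn, which gives the same grasp, and measure the handle from wrist views 1 and 4.

```bash
python3 -m creep '{"rows":[[0,0,0,0,0,1.3,50],[0,0,0,0,0,2.6,50],[0,0,0,0,0,3.9,50],[0,0,0,0,0,5.2,50],[0,0,0,0,0,6.5,50],[0,0,0,0,0,7.8,50],[0,0,0,0,0,9.1,50],[0,0,0,0,0,10.4,50],[0,0,0,0,0,11.25,50]]}'; python3 -m creep '{"rows":[[0,0,0,0,0,1.3,50],[0,0,0,0,0,2.6,50],[0,0,0,0,0,3.9,50],[0,0,0,0,0,5.2,50],[0,0,0,0,0,6.5,50],[0,0,0,0,0,7.8,50],[0,0,0,0,0,9.1,50],[0,0,0,0,0,10.4,50],[0,0,0,0,0,11.25,50],[0,0,0,0,0,11.25,50]]}' ; python3 - <<'E'
from h import *; import pickle
from bench import r,optics
np.set_printoptions(precision=4,suppress=True)
print(r.get_obs()['joints'])
f=pickle.load(open('w1.pkl','rb'));g=pickle.load(open('w4.pkl','rb'))
a=brown(f,(165,150,242,190));b=brown(g,(295,150,340,234))
for q in(a,b):print(cv2.minAreaRect(q))
def ends(q,ax): 
    o=q[q[:,ax].argsort()];k=len(o)//12;return o[:k].mean(0),o[-k:].mean(0)
ea=ends(a,0);eb=ends(b,1)   # outer first in both
print('ends tri',tri(f,g,ea,eb),'mid',tri(f,g,[a.mean(0)],[b.mean(0)]))
print('w4 plane',plane(g,[*eb,b.mean(0)],.076))
E
python3 go.py 0.497 -0.0445 0.19 -0.17
```

```text
clock: 11.2
tcp_pos: [0.4953, -0.0441, 0.1968]
orientation: [0.274, 3.129, 0.0]
contact_force: [0.6, 0.1, -0.5]
grip_width: 0.0499
gripper_force: 0.0
clock: 12.45
tcp_pos: [0.4953, -0.0441, 0.1968]
orientation: [2.401, 2.026, -0.0]
contact_force: [0.8, 0.4, 0.4]
grip_width: 0.0498
gripper_force: 0.0
[-0.5297  0.2594  0.5832  2.0474 -0.1834  0.8845 -0.0141]
((205.95945739746094, 170.2432403564453), (67.07479095458984, 15.617903709411621), 9.462322235107422)
((315.6894836425781, 198.5118865966797), (17.80769920349121, 69.26557159423828), 0.9877604246139526)
ends tri [[ 0.4922 -0.0679  0.0822]
 [ 0.5016 -0.0147  0.0787]] mid [[ 0.497  -0.0417  0.0797]]
w4 plane [[ 0.4924 -0.0668  0.076 ]
 [ 0.502  -0.0137  0.076 ]
 [ 0.4972 -0.0407  0.076 ]]
shift [-0.01  0.07  0.27] turn [0.   0.   0.01] t 12.45
```

```bash
python3 -m creep '{"rows":[[0,0.07,1.2,0,0,0,50],[0,0.07,2.8,0,0,0,50],[0,0.07,4.2,0,0,0,50],[0,0.07,5.1,0,0,0,50],[0,0.07,5.15,0,0,0,50],[0,0.07,5.15,0,0,0,50]]}' 40; python3 -m creep '{"rows":[[0,0,0,0,0,0,30],[0,0,0,0,0,0,8],[0,0,0,0,0,0,8],[0,0,0,0,0,0,8],[0,0,0,0,0,0,8],[0,0,0,0,0,0,8]]}' 40
```

```text
clock: 13.2
tcp_pos: [0.4974, -0.0449, 0.0687]
orientation: [2.402, 2.025, 0.001]
contact_force: [0.3, 0.1, -0.1]
grip_width: 0.05
gripper_force: 0.0
clock: 13.95
tcp_pos: [0.4974, -0.0448, 0.0685]
orientation: [2.403, 2.023, 0.002]
contact_force: [1.0, 1.3, 5.8]
grip_width: 0.0146
gripper_force: 39.3
```

```bash
python3 -m creep '{"rows":[[0,0.11,-0.23,0,0,0,8],[0,0.24,-0.44,0,0,0,8],[0,0.37,-0.65,0,0,0,8],[0,0.52,-0.85,0,0,0,8],[0,0.68,-1.04,0,0,0,8],[0,0.85,-1.22,0,0,0,8],[0,1.03,-1.39,0,0,0,8],[0,1.22,-1.56,0,0,0,8],[0,1.22,-1.56,0,0,0,8]]}' 40; python3 - <<'E'
from bench import optics
import cv2,numpy as np
f=optics.grab_frame('wrist')['color'];g=optics.grab_frame('scene')['color'][130:330,200:400]
f=f[:,120:520];g=cv2.resize(g,(400,400),interpolation=cv2.INTER_CUBIC)
cv2.imwrite('pics/w5.png',np.clip(np.hstack([f,g]).astype(float)*1.6,0,255).astype(np.uint8))
E
```

```text
clock: 15.08
tcp_pos: [0.5228, -0.0493, 0.1068]
orientation: [-2.397, -2.019, 0.008]
contact_force: [-11.7, 4.6, 6.8]
grip_width: 0.0144
gripper_force: 39.4
```

View pics/w5.png

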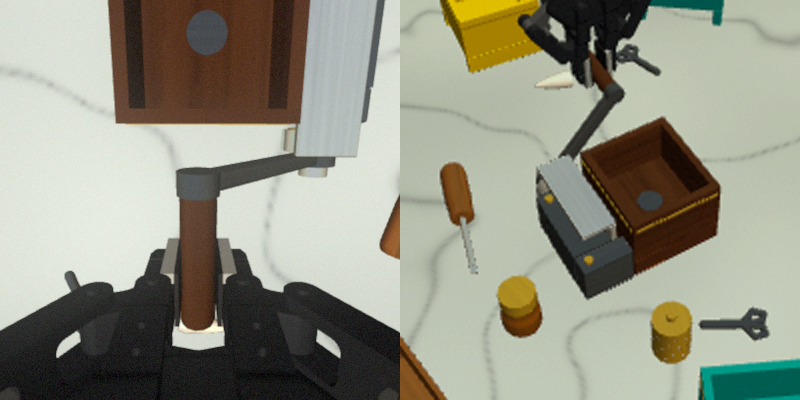

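The pads hold the handle at its middle, crop (198,260). The lever is part-way up and the shell sits square on the jig in the scene half. The force shows the command path about 3 mm too low, so I'll correct that and continue the arc.

```bash
python3 -m creep '{"rows":[[0,0,-0.11,0,0,0,8],[0,0.4,-0.4,0,0,0,8],[0,0.62,-0.53,0,0,0,8],[0,0.84,-0.65,0,0,0,8],[0,1.07,-0.75,0,0,0,8],[0,1.3,-0.84,0,0,0,8],[0,1.54,-0.92,0,0,0,8],[0,1.78,-0.98,0,0,0,8],[0,2.02,-1.02,0,0,0,8],[0,2.02,-1.02,0,0,0,8]]}' 40; python3 -m creep '{"rows":[[0,0.25,-0.04,0,0,0,8],[0,0.5,-0.06,0,0,0,8],[0,0.75,-0.07,0,0,0,8],[0,0.75,-0.07,0,0,0,8],[0,0.75,-0.07,0,0,0,8]]}' 40; python3 - <<'E'
import numpy as np
from bench import r
o=r.get_obs();p=o['tcp_pos'];d=np.array(p[:2])-[.5956,-.0622];c,s=np.cos(-.17),np.sin(-.17)
print('jig dx,dy from axis',d@[c,s],d@[-s,c],p[2],o['joints'])
E
```

```text
clock: 16.42
tcp_pos: [0.5766, -0.0589, 0.1339]
orientation: [-2.402, -2.023, 0.0]
contact_force: [-6.2, 3.3, 6.4]
grip_width: 0.0145
gripper_force: 42.0
clock: 17.05
tcp_pos: [0.595, -0.0622, 0.1356]
orientation: [-2.403, -2.022, 0.0]
contact_force: [-6.0, 2.3, 5.8]
grip_width: 0.0141
gripper_force: 42.0
jig dx,dy from axis -0.0006293516043234734 -7.618039367515096e-05 0.13564745388983193 [-0.38481623  0.51331362  0.51578128  1.86335981 -0.32886448  0.85054794
  0.12411675]
```

```bash
python3 - <<'E'
from bench import optics
import cv2,numpy as np,pickle
F={n:optics.grab_frame(n) for n in("wrist","scene","top")};pickle.dump(F,open('f6.pkl','wb'))
f=F['wrist']['color'][:,120:520];g=cv2.resize(F['scene']['color'][130:330,200:400],(400,400),interpolation=cv2.INTER_CUBIC)
cv2.imwrite('pics/w6.png',np.clip(np.hstack([f,g]).astype(float)*1.6,0,255).astype(np.uint8))
E
```

```text
(no output)
```

View pics/w6.png

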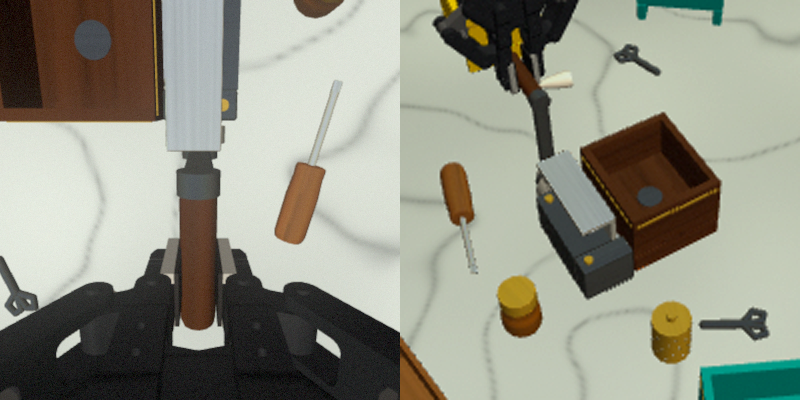

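The lever now stands nearly upright. In the wrist crop the hub at (198,183) and its foot at about (200,155) are almost in line, and the shell is seated at the bar. I'll check the verticality and the lift numerically.

```bash
python3 - <<'E'
from h import *; import pickle
np.set_printoptions(precision=4,suppress=True)
F=pickle.load(open('f6.pkl','rb'));f=F['wrist'];g=f['color'].astype(int)
c=-f['R'].T@f['t'];U=np.array([.9855,-.169,0]);print('cam dx from axis',(c-[.5956,-.0622,0])@U,c)
for y in(156,159,162,165,178,184,190,210,225):
    d=np.flatnonzero((g[y,270:370].sum(1)<230));d=d+270
    print(y,d.min(),d.max(),(d.min()+d.max())/2)
# vertical pixel lines: points on jig plane x=axis at lever's inner y (-.075..-.08) and handle
ax=np.array([.5956,-.0622,0]);V=np.array([.169,.9855,0])
for dy,z in((0,.14),(.03,.14),(.035,.10),(.035,.06)):
    X=ax+V*dy+[0,0,z];q=P(f)@np.r_[X,1];print(dy,z,q[:2]/q[2])
# shell lift: scene rim near corner shift between first home picture and now, by rays
S0=cv2.imread('pics/w5.png')[:,400:];S1=cv2.imread('pics/w6.png')[:,400:]
a,b=[cv2.cvtColor(s,cv2.COLOR_BGR2GRAY)[100:280,180:330].astype(np.float32) for s in(S0,S1)]
print('shift px',np.array(cv2.phaseCorrelate(a,b,cv2.createHanningWindow(a.shape[::-1],cv2.CV_32F))[0])/2)
J=np.array([.5455,.060]);q=[P(F['scene'])@[*J,z,1] for z in(.075,.085)];print('px per 10mm',q[1][:2]/q[1][2]-q[0][:2]/q[0][2])
E
```

```text
cam dx from axis -0.0008629989840882486 [0.6062 0.0046 0.2717]
156 303 336 319.5
159 307 331 319.0
162 306 331 318.5
165 305 332 318.5
178 297 339 318.0
184 297 339 318.0
190 297 339 318.0
210 300 336 318.0
225 300 336 318.0
0 0.14 [320.4398 267.9632]
0.03 0.14 [320.4312 203.2775]
0.035 0.1 [319.9381 173.7817]
0.035 0.06 [319.6247 162.3213]
shift px [-0.02   -1.9949]
px per 10mm [-0.0637 -3.5529]
```

```bash
python3 -m creep '{"rows":[[0,0.03,-0.04,0,0,0,8],[0,0.03,-0.04,0,0,0,8],[0,0.03,-0.04,0,0,0,8],[0,0.03,-0.04,0,0,0,8]]}' 40; python3 - <<'E'
import numpy as np
from bench import r
o=r.get_obs();d=np.array(o['tcp_pos'][:2])-[.5956,-.0622];print('dx',d@[.9855,-.169],abs(o['qvel']).max())
print(r.hand_in())
E
```

```text
clock: 17.7
tcp_pos: [0.5947, -0.0621, 0.1357]
orientation: [-2.402, -2.022, 0.003]
contact_force: [-6.7, 1.4, 0.8]
grip_width: 0.0144
gripper_force: 41.5
dx -0.0008675694874798078 0.001250598584505754
the job is handed in; nothing more can be done
None
```

The shell is fully home and square against both cheeks. The lever is held upright to within about 0.01 rad, camera and position checks indicate the tongue carries the shell clear, and the job was handed in at about 18 s with the grip still closed.

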